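# Unload a finished backplate from the locksmith's filing jig

## Robot

A 6-joint arm with a two-finger parallel gripper is mounted at the origin on the work surface. World frame = base frame: x ahead of the robot, y to its left, z up, the work surface at z = 0. Lengths are in m, angles in degrees, forces in N, time in s.
With the tool pointing down it reaches from about 0.4 to 0.825 m from the base axis. Payload 7 kg.
Tool frame: the origin (TCP) lies midway between the tips of the shut fingers; the grasp point (between the pads) lies 19 mm behind it (grip_depth is the distance from the TCP to the grasp point, in m); z points along the fingers, y is the direction in which the jaws open and shut (so a half turn about z gives the same grasp; the last joint's range is limited). The gripper opens to 88 mm and grips with 3 to 60 N. Pads are 19 mm wide; open, the fingers measure 130 mm over their backs; the gripper's body (78 mm by 193 mm) begins 47 mm behind the grasp point.
Start: joints at [-52.878, 20.546, 0.682, 0, -70.136, -16.507], TCP at [0.238, -0.632, 0.206] pointing down, gripper open.
Joint ranges: [-176.03, 176.03], [-82.01, 121.73], [-58.28, 71.71], [-173.87, 95.51], [-174.79, -0.11], [-173.66, 173.66]. Speed limits (degrees/s): [136.94, 136.94, 172.46, 180, 180, 180].

## Interface

Orientations are given as [roll, pitch, yaw] about the fixed x, y, z axes, in that order (R = Rz(yaw) Ry(pitch) Rx(roll)).
In Python, from plant import * gives the robot as it stands.
- The arm moves only by the shell command python3 -m inch 'ROWS'. ROWS is JSON, a list of rows, each an object of numbers: "ax", "ay", "az": the turn, a rotation vector about the tool's x, y, z in degrees; "dx", "dy", "dz": the shift along the tool's x, y, z in mm; "fingers": the finger opening in mm, from 0 to 87.6. In form: [{"ax": .., "ay": .., "az": .., "dx": .., "dy": .., "dz": .., "fingers": ..}, ...]. A call has 1 to 8 rows; each row is the pose to reach, as a shift and turn from the pose commanded when the call began, along the tool's axes at that moment; what a row does not reach only later rows make up. A row lasts 1/8 s, in which the tool goes at most 62.5 mm and 10.7 degrees, less where a joint would pass 70% of its speed; a pose out of reach is approached as far as the arm can. A call with a gripper value outside its range is refused whole. The fingers move at their own pace and stop on an object; the grip force is fixed at half the most. Time passes only in rows, so rows that repeat a pose let the fingers close. It gives the time, the measured TCP pose, the force and the opening at its end, in the units of the state.
- get_obs(): the state, without advancing time (a new reading comes with each control period).
- snapshot(name): name is "side" or "top"; returns a dict with "image" (420x560x3 uint8, red, green, blue), "fx", "fy", "cx", "cy" (pixels), "k1" (the pictures are not rectified: a ray, as slopes to the right and down, at radius r is drawn at 1 + k1 r^2 times it, then the intrinsics apply), "rvec" (rotation vector, rad) and "tvec" (3), from world to camera coordinates, as OpenCV has them. Camera axes: x right, y down, z forward; pixel columns grow to the right and rows downward; lengths in m; the calibration is good to about 2 mm. A picture is of the moment at which its call begins. There is no depth.
- close_job(): hands the job in, once; it reports no verdict.
Trained networks look in the newest picture that a camera, given by its name, has taken for a name from the list of things; names that differ only in an ending like _2 or _b are one class to them, and where a whole thing is asked for, a point or a joint stands for the part that bears it (a point fixed in the world has none). Each returns a list of dicts, best first, with "score" (0 to 1); they miss things now and then, are a little off and sometimes report something else, mostly with a low value. They report only what shows in the picture. A call takes as long as a camera call. They do not tell look-alikes from the thing itself.
- search_frame(target, camera): "bbox" ([centre column, centre row, width, height] in pixels, round what is visible of it).
- trace(target, camera): "mask" (420x560 bool, what is visible of it) and "bbox" ([centre column, centre row, width, height] in pixels, round what is visible of it).
- landmark_of(target, camera): "position" ([column, row] in pixels: a listed point, or the origin of a listed thing).
The state is a dict: "clock": time; "joint_pos": joint angles; "qvel": joint speeds; "tau": joint torques, N m; "tool_pos": TCP position; "orientation": TCP orientation; "force": force on the tool from outside, world axes, zero at the start; "moment": the same for the moment, N m; "opening": finger opening in m.
Only numpy, scipy, OpenCV 4.12 (cv2) and the standard library are available. Lean on these libraries where they do the work, as an engineer would, in place of code of your own. Each camera call takes 0.05 s, during which the arm holds its last target.

## Task

The door-handle backplate in the filing jig is finished: swing the jig's sprung hold-down finger right up until it snaps over and stays up, then lift the plate straight up off its two pins. Lay it flat, the same face up and without dropping it, in the wooden tray that already holds the matching plate, beside that plate and not on top of it. Leave the finger standing up for the next plate, and do not knock the matching plate or the other things about.

Things in the scene. Friction and masses are not known exactly. Their poses are not given: they have to be found in the camera images.
- jig: filing jig bolted to the bench: grey base plate, x -60..+90 mm, 190 mm along y, 12 mm thick; origin on the bench under the seated plate's centre. A dark anvil bar along y, 26 mm wide, 136 long, top 42 mm above the bench, carries the plate, which overhangs it 8 mm on each long side. Finger's clevis at x +50, y +34 mm: 26 x 35 mm, 63 tall; sprung strut behind it on a lug at x +79, 42 tall
- jig_seat (a point): point on top of the anvil bar where the centre of the plate's underside sits, 42 mm above the bench; axes as the jig's. Two upright pins, 5 mm thick and 6.5 mm tall, at y +58 and -58 mm pass through the plate's screw holes. The finger crosses the plate at y +34 mm; the plate's half at negative y is clear of it, with 30 mm free under its overhanging edges
- finger_pivot (a point): the hold-down finger's pivot: at x +50, y +34, z 56 mm in the jig's frame; axes as the jig's; the hinge runs along y. From it the arm, 12 mm wide and 7 mm thick, runs to the cross grip; a rubber foot under the arm, 50 mm from the pivot, presses on the plate
- finger_grip (a point): centre of the finger's cross grip: a dark steel bar, 14 mm thick, 26 mm long, along the jig's y. Finger down: 105 mm from the pivot towards the jig's -x and 6 mm above it, 62 mm above the bench, 34 mm outside the plate's edge, only the base plate beneath. It can be pinched across its end faces (and turns between the fingers as the arm swings) or lifted from beneath
- finger (a joint): angle of the hold-down finger, rad: 0 = down, foot on the plate; grows as the cross grip swings up and over towards the jig's +x; stop at 1.85, just past upright. An over-centre sprung strut presses it down with about 8 N at the foot (about 4 N to lift at the grip); past about 0.8 it snaps up to the stop by itself and stays there
- plate: the plate to take off, seated on the jig's pins at the start, axes then as the jig's: plain steel door-handle backplate, 140 mm long (y) x 42 wide (x) x 5 thick (z up), about 0.2 kg; origin: centre of its underside. Holes: 8 mm screw holes at y +58 and -58 mm, 18 mm round hole at y +2, 8 x 20 mm key slot at y -28
- mate: the matching plate, lying flat along the tray's y in the tray's +x half: plain steel door-handle backplate, 140 mm long (y) x 42 wide (x) x 5 thick (z up), about 0.2 kg; origin: centre of its underside. Holes: 8 mm screw holes at y +58 and -58 mm, 18 mm round hole at y +2, 8 x 20 mm key slot at y -28
- tray_a: the tray that holds the matching plate: square, open, low wooden tray fixed on the bench, 194 x 194 mm outside, 180 x 180 inside, floor 6 mm thick, walls 7 mm thick, rim 22 mm above the bench; origin on the bench under its centre. Its -x half is empty
- tray_a_in (a point): centre of that tray's inner floor, 6 mm above the bench; axes as the tray's
- tray_b: a second tray of the same make and size, holding a padlock and a lock cylinder instead
- padlock: brass padlock lying on its back in the second tray, body 46 x 50 x 20 mm; origin under the body's centre
- lock_cylinder: brass door-lock cylinder lying on its side in the second tray, 62 mm long (y), about 33 mm wide, 17 mm high
- key: small brass key lying on the bench, 62 mm long (x), 3 mm thick
- file: flat file with a wooden handle lying on the bench beyond the jig, 307 mm long (x), 27 mm high; handle to its -x
- screwdriver: screwdriver with a green handle lying on the bench on the robot's side, 190 mm long (x)
- hammer: hammer with a wooden handle lying on the bench, about 0.3 m long (x)
- oil_bottle: small white oil bottle standing on the bench, 40 mm across, 100 mm tall
Things that resemble listed ones, but are neither listed nor needed, are in the scene too. What is shaped like the jig but purple is not meant.

How it is judged:
By the outcome, as a careful person would: the job done as asked, in the order asked, and still so for the second after the job is handed in, with the robot touching nothing.
It also fails if it takes over 58 s, if anything falls off the work surface, if the arm or the gripper's body presses on something with over 40 N, if the wrist force passes 120 N, or if a joint passes its speed limit or range.

## Working session

There is one attempt and no reset: what is moved stays moved. The work goes in short steps, Python scripts to look and compute and a shell command to move; the robot and the scene stay as the last step left them, time stands still between calls to the robot, and variables do not carry over. Pictures are saved under pics/ and viewed, and the job is handed in when it is done.

```bash
ls; mkdir -p pics
python3 - <<'E'
from plant import *
import cv2, pickle
print(get_obs())
for n in ["top","side"]:
    s=snapshot(n); pickle.dump(s,open(f"pics/{n}0.pkl","wb"))
    cv2.imwrite(f"pics/{n}0.png",s["image"][:,:,::-1])
    print(n,{k:v for k,v in s.items() if k!="image"})
    for t in ["jig_seat","finger_grip","finger_pivot","jig","plate","mate","tray_a","tray_b","tray_a_in"]:
        print(t,[(round(d["score"],2),[round(float(x)) for x in d["position"]]) for d in landmark_of(t,n)])
E
```

```text
pics
{'clock': 0.0, 'joint_pos': array([-5.28801315e+01,  2.05906941e+01,  6.32952960e-01, -1.87741441e-02,
       -7.01361134e+01, -1.65056434e+01]), 'qvel': array([-0.02959379,  0.03153645,  0.00849201,  0.03001394, -0.07424766,
        0.00827671]), 'tau': array([-2.57476012e-05, -5.82713449e+01,  2.93054062e+01,  6.99748322e+00,
        6.92470014e-03, -2.23899474e-04]), 'tool_pos': array([ 0.23741109, -0.63130494,  0.20512908]), 'orientation': array([ 1.79904999e+02, -9.74576833e-03, -1.59392161e+02]), 'force': array([0.25316162, 0.85886107, 0.79172483]), 'moment': array([0.03566744, 0.00293444, 0.02238631]), 'opening': 0.08764241219251344}
top {'fx': 382.65051784657214, 'fy': 382.65051784657214, 'cx': 284.1499075785378, 'cy': 212.42773540293808, 'k1': -0.08448424615619836, 'rvec': array([ 2.17348524, -2.13094534,  0.17328631]), 'tvec': array([-0.00851784,  0.49834001,  0.88731772])}
jig_seat [(0.71, [279, 171]), (0.7, [142, 343])]
finger_grip [(0.82, [274, 191]), (0.81, [138, 374])]
finger_pivot [(0.84, [262, 157]), (0.67, [117, 328])]
jig [(0.96, [282, 174]), (0.87, [152, 339]
[... 227 characters left out ...]
 {'fx': 402.9040340725255, 'fy': 402.9040340725255, 'cx': 276.2548083922917, 'cy': 205.90094528674294, 'k1': -0.10737973387594736, 'rvec': array([ 0.60395748, -2.62330802,  1.21229359]), 'tvec': array([0.44170967, 0.20655756, 0.80390073])}
jig_seat [(0.92, [360, 398]), (0.71, [235, 212]), (0.64, [346, 165]), (0.51, [344, 182])]
finger_grip [(0.87, [254, 213]), (0.78, [400, 414]), (0.56, [216, 345]), (0.24, [234, 210])]
finger_pivot [(0.77, [211, 218]), (0.63, [211, 345])]
jig [(0.95, [236, 220])]
plate [(0.9, [233, 211]), (0.28, [211, 346])]
mate [(0.62, [193, 336])]
tray_a [(0.91, [213, 348]), (0.88, [345, 168])]
tray_b [(0.91, [213, 348]), (0.88, [345, 168])]
tray_a_in [(0.84, [213, 344])]
```

View pics/top0.png

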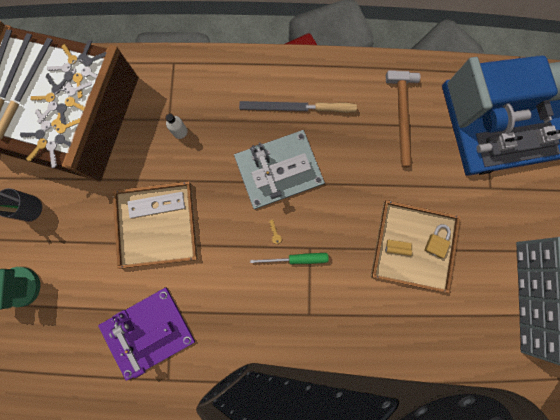

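View pics/side0.png

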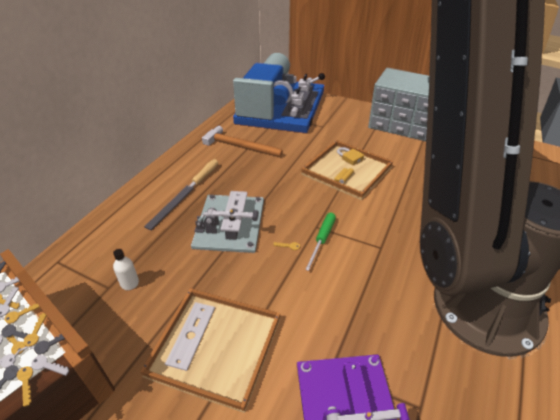

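The grey jig is at (280,170) in the top picture, the purple look-alike at (147,335). The plate's tray is at (157,226) and holds the mate. Tray_b, at (415,248), holds the padlock and cylinder.

```bash
cat > h.py <<'E'
import numpy as np, cv2, pickle
def load(n): return pickle.load(open(f"pics/{n}.pkl","rb"))
def proj(s,P):
    P=np.atleast_2d(np.asarray(P,float)); K=np.array([[s["fx"],0,s["cx"]],[0,s["fy"],s["cy"]],[0,0,1.]])
    return cv2.projectPoints(P,s["rvec"],s["tvec"],K,np.array([s["k1"],0,0,0.]))[0][:,0]
def plane(s,uv,z):
    K=np.array([[s["fx"],0,s["cx"]],[0,s["fy"],s["cy"]],[0,0,1.]])
    n=cv2.undistortPoints(np.array(uv,float).reshape(-1,1,2),K,np.array([s["k1"],0,0,0.]),criteria=(3,50,1e-10)) if False else cv2.undistortPoints(np.array(uv,float).reshape(-1,1,2),K,np.array([s["k1"],0,0,0.]))
    R=cv2.Rodrigues(s["rvec"])[0]; c=-R.T@s["tvec"]
    d=np.c_[n[:,0],np.ones(len(n))]@R
    return c+d*((z-c[2])/d[:,2])[:,None]
def crop(s,name,x0,y0,x1,y1,k):
    cv2.imwrite(f"pics/{name}.png",cv2.resize(s["image"][y0:y1,x0:x1,::-1],None,fx=k,fy=k,interpolation=cv2.INTER_CUBIC))
def frame(x,y,yaw,P):
    a=np.radians(yaw);P=np.atleast_2d(np.asarray(P,float))
    return np.c_[x+np.cos(a)*P[:,0]-np.sin(a)*P[:,1], y+np.sin(a)*P[:,0]+np.cos(a)*P[:,1],P[:,2]]
E
python3 - <<'E'
from h import *
t=load("top0");s=load("side0")
crop(t,"tj",225,120,335,220,7);crop(s,"sj",185,180,275,260,8)
crop(t,"tt",105,170,210,280,5);crop(s,"st",140,285,290,410,5)
for n,uv,z in [("seat",[279,171],.042),("grip",[274,191],.062),("pivot",[262,157],.056),("tray",[157,226],.0),("trayin",[152,225],.006),("mate",[152,205],.006)]: print(n,plane(t,[uv],z))
for n,uv,z in [("seat",[235,212],.042),("grip",[254,213],.062),("pivot",[211,218],.056),("tray",[213,348],.0),("mate",[193,336],.006)]: print(n,plane(s,[uv],z))
E
```

```text
seat [[0.59950378 0.01587271 0.042     ]]
grip [[0.54538531 0.02663887 0.062     ]]
pivot [[0.62979001 0.0576379  0.056     ]]
tray [[0.46270021 0.31908424 0.        ]]
trayin [[0.46429761 0.32996958 0.006     ]]
mate [[0.51480745 0.33344002 0.006     ]]
seat [[0.59432976 0.01421145 0.042     ]]
grip [[0.54013771 0.01712516 0.062     ]]
pivot [[0.6247185  0.07012331 0.056     ]]
tray [[0.46419957 0.32433362 0.        ]]
mate [[0.50922955 0.32260241 0.006     ]]
```

```bash
ls pics
```

```text
side0.pkl
side0.png
sj.png
st.png
tj.png
top0.pkl
top0.png
tt.png
```

View pics/tj.png

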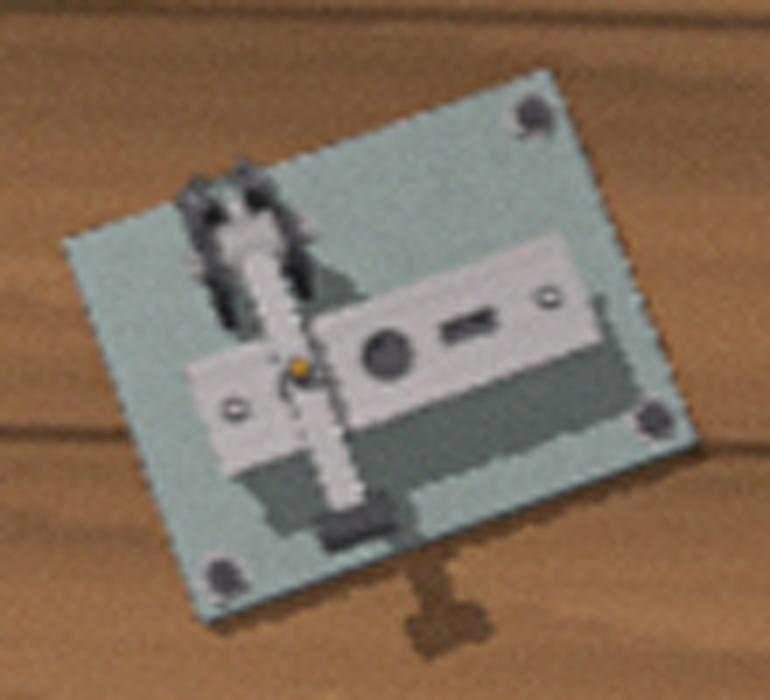

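View pics/sj.png

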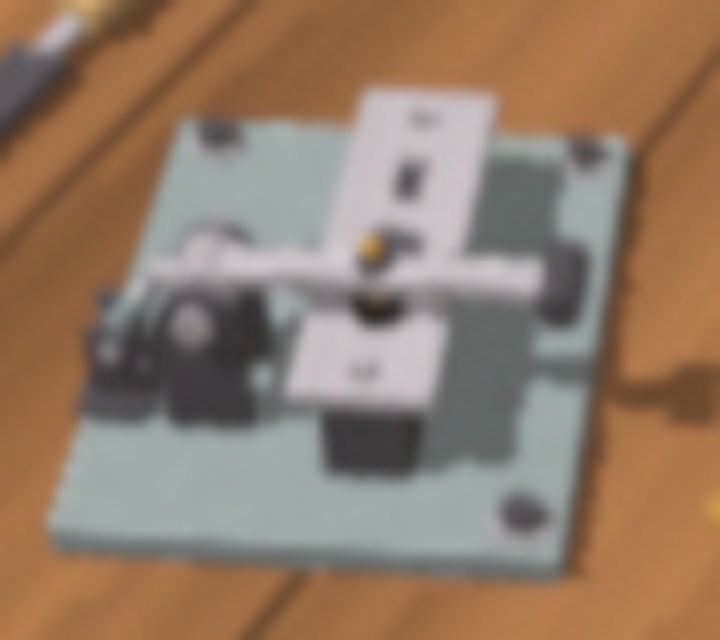

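View pics/tt.png

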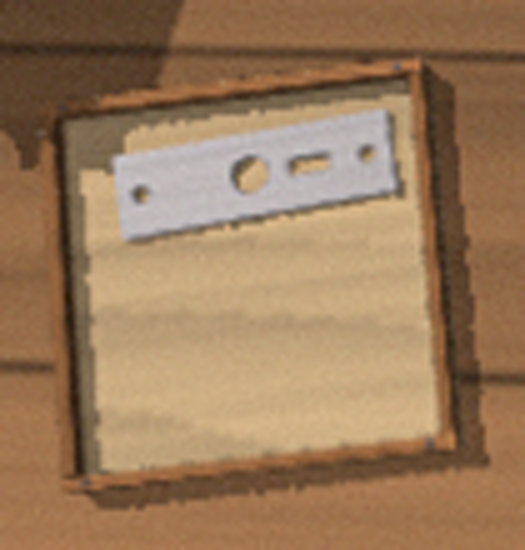

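View pics/st.png

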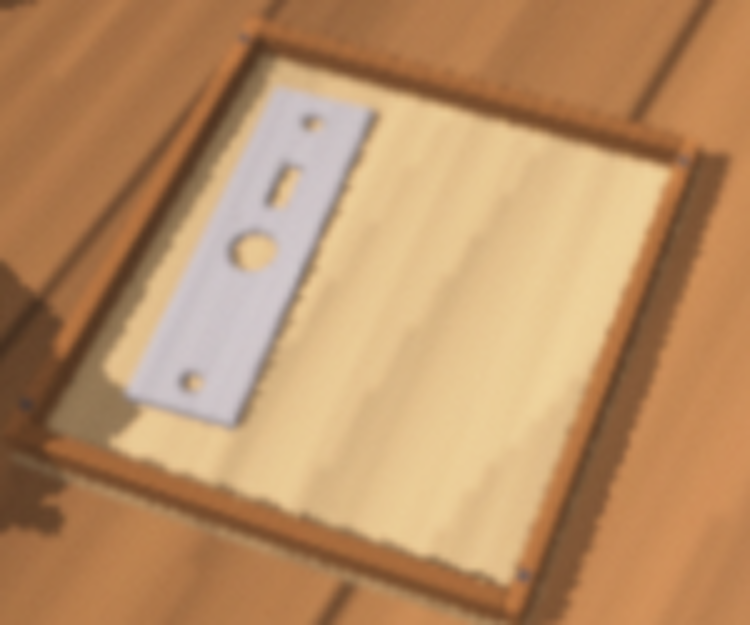

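```bash
cat >> h.py <<'E'
from scipy.optimize import least_squares
def fit(obs,x0):
    # obs: (snap,x0,y0,k,[(X,Y,Z,u,v)...])
    def r(p,full=False):
        o=[]
        for s,a,b,k,L in obs:
            L=np.array(L,float); uv=np.c_[a+(L[:,3]+.5)/k-.5,b+(L[:,4]+.5)/k-.5]
            o.append((proj(s,frame(p[0],p[1],p[2],L[:,:3]/1000))-uv))
        return np.concatenate(o) if full else np.concatenate(o).ravel()
    q=least_squares(r,x0,loss="soft_l1",x_scale=[.01,.01,1])
    return q.x, r(q.x,True)
E
python3 - <<'E'
from h import *
np.set_printoptions(precision=2,suppress=True)
t=load("top0");s=load("side0")
JT=(t,225,120,7,[(90,95,12,65,243),(90,-95,12,548,70),(-60,-95,12,698,440),(-60,95,12,205,612),(-21,70,47,222,476),(21,70,47,188,370),(21,-70,47,563,235),(-21,-70,47,602,340),(0,58,48,236,409),(0,-58,48,549,297),(0,2,47,387,354)])
JS=(s,185,180,8,[(21,-70,47,362,90),(-21,-70,47,497,93),(21,70,47,287,400),(-21,70,47,440,405),(90,-95,12,182,120),(-60,-95,12,632,140),(90,95,12,52,542),(-60,95,12,562,566)])
TT=(t,105,170,5,[(97,97,22,50,108),(97,-97,22,422,60),(-97,-97,22,455,445),(-97,97,22,68,488)])
TS=(s,140,285,5,[(97,-97,22,255,20),(-97,-97,22,700,150),(97,97,22,8,440),(-97,97,22,515,615)])
MT=(t,105,170,5,[(21,70,11,113,157),(-21,70,11,128,240),(21,-70,11,387,110),(-21,-70,11,397,190)])
MS=(s,140,285,5,[(21,-70,11,275,88),(-21,-70,11,377,112),(21,70,11,130,395),(-21,70,11,238,425)])
for n,A,B,x0 in [("jig",JT,JS,(.6,.015,20)),("tray",TT,TS,(.463,.32,10)),("mate",MT,MS,(.51,.33,10))]:
    for o in ([A],[B],[A,B]):
        p,r=fit(o,x0); print(n,np.round(p,4)); 
    print(r)
E
```

```text
jig [ 0.6   0.01 21.59]
jig [ 0.6   0.01 22.01]
jig [ 0.6   0.01 21.8 ]
[[-0.59  0.34]
 [ 0.15  0.15]
 [ 0.26  0.6 ]
 [-0.38  2.28]
 [ 0.48  0.88]
 [-0.61  0.14]
 [-0.39 -0.04]
 [ 0.28  0.55]
 [ 0.14  0.69]
 [ 0.17  0.42]
 [ 0.27  0.74]
 [-0.1  -0.1 ]
 [-0.55  0.25]
 [-0.55 -0.8 ]
 [-1.39 -0.48]
 [-0.78 -0.42]
 [-0.79 -0.4 ]
 [-1.21 -1.6 ]
 [-0.22 -0.99]]
tray [0.47 0.32 7.93]
tray [0.46 0.32 7.66]
tray [0.46 0.32 7.84]
[[-2.07 -0.26]
 [ 0.07  0.3 ]
 [ 0.1   1.37]
 [-1.31  1.63]
 [-1.02 -1.1 ]
 [ 0.26 -1.86]
 [-1.91 -1.6 ]
 [ 0.57  0.19]]
mate [ 0.52  0.32 11.41]
mate [ 0.51  0.32 11.86]
mate [ 0.51  0.32 11.88]
[[ 0.26  1.25]
 [-0.63  0.95]
 [-0.    0.38]
 [ 0.47  0.65]
 [ 0.05 -0.4 ]
 [-0.82 -0.82]
 [-0.65  0.03]
 [-0.56 -0.15]]
```

Run:
```python
from h import *
np.set_printoptions(precision=4,suppress=True)
t=load("top0");s=load("side0")
JT=(t,225,120,7,[(90,95,12,65,243),(90,-95,12,548,70),(-60,-95,12,698,440),(-21,70,47,222,476),(21,70,47,188,370),(21,-70,47,563,235),(-21,-70,47,602,340),(0,58,48,236,409),(0,-58,48,549,297),(0,2,47,387,354)])
JS=(s,185,180,8,[(21,-70,47,362,90),(-21,-70,47,497,93),(21,70,47,287,400),(-21,70,47,440,405),(90,-95,12,182,120),(-60,-95,12,632,140),(-60,95,12,562,566)])
TT=(t,105,170,5,[(97,97,22,50,108),(97,-97,22,422,60),(-97,-97,22,455,445),(-97,97,22,68,488)])
TS=(s,140,285,5,[(97,-97,22,255,20),(-97,-97,22,700,150),(97,97,22,8,440),(-97,97,22,515,615)])
MT=(t,105,170,5,[(21,70,11,113,157),(-21,70,11,128,240),(21,-70,11,387,110),(-21,-70,11,397,190)])
MS=(s,140,285,5,[(21,-70,11,275,88),(-21,-70,11,377,112),(21,70,11,130,395),(-21,70,11,238,425)])
for n,A,B,x0 in [("jig",JT,JS,(.6,.015,20)),("tray",TT,TS,(.463,.32,10)),("mate",MT,MS,(.51,.33,10))]:
    for o in ([A],[B],[A,B]):
        p,r=fit(o,x0); print(n,np.round(p,4),np.abs(r).mean())
    if n=="jig": print("grip",frame(*p,[[-.055,.034,.062]])); pj=p
im=t["image"].copy()
for s_,nm in ((t,"top"),(s,"side")):
    u=proj(s_,frame(*pj,np.array([[-55,21,62],[-55,47,62],[-55,34,62],[50,34,56],[0,34,58]])/1000)); print(nm,u.round(1).tolist())
```

```text
jig [ 0.6005  0.0114 21.632 ] 0.2793317865303919
jig [ 0.5971  0.0121 21.7467] 0.28624642475672396
jig [ 0.5993  0.0114 21.6461] 0.4539472616146708
grip [[0.5357 0.0227 0.062 ]]
tray [0.465  0.3201 7.9309] 0.7984444082723616
tray [0.4612 0.3234 7.6557] 0.9065697850984193
tray [0.463  0.3218 7.8409] 0.9755693909455063
mate [ 0.5157  0.3224 11.4133] 0.24883936278896535
mate [ 0.5124  0.3222 11.8617] 0.28213350793670244
mate [ 0.5136  0.3221 11.8839] 0.5042299743041339
top [[280.7, 193.2], [270.4, 197.0], [275.6, 195.1], [260.5, 155.6], [267.6, 174.2]]
side [[255.2, 211.3], [253.9, 218.8], [254.6, 215.0], [210.0, 214.7], [231.1, 215.1]]
```

```bash
python3 -m inch '[{"az":-1,"dx":-510,"dy":508,"dz":20,"fingers":60},{"az":-1,"dx":-510,"dy":508,"dz":20,"fingers":60},{"az":-1,"dx":-510,"dy":508,"dz":20,"fingers":60},{"az":-1,"dx":-510,"dy":508,"dz":20,"fingers":60},{"az":-1,"dx":-510,"dy":508,"dz":20,"fingers":60},{"az":-1,"dx":-510,"dy":508,"dz":20,"fingers":60},{"az":-1,"dx":-510,"dy":508,"dz":20,"fingers":60},{"az":-1,"dx":-510,"dy":508,"dz":20,"fingers":60}]'
```

```text
$[0]: bad value
```

```bash
python3 -m inch '[{"ax":0,"ay":0,"az":-1,"dx":-42,"dy":42,"dz":5,"fingers":60},{"ax":0,"ay":0,"az":-1,"dx":-84,"dy":84,"dz":10,"fingers":60},{"ax":0,"ay":0,"az":-1,"dx":-126,"dy":126,"dz":10,"fingers":60},{"ax":0,"ay":0,"az":-1,"dx":-168,"dy":168,"dz":20,"fingers":60},{"ax":0,"ay":0,"az":-1,"dx":-210,"dy":210,"dz":20,"fingers":60},{"ax":0,"ay":0,"az":-1,"dx":-252,"dy":252,"dz":20,"fingers":60},{"ax":0,"ay":0,"az":-1,"dx":-294,"dy":294,"dz":20,"fingers":60},{"ax":0,"ay":0,"az":-1,"dx":-336,"dy":336,"dz":20,"fingers":60}]'
```

```text
clock: 2.0
tool_pos: [0.4345, -0.1972, 0.1866]
orientation: [-180.0, 0.1, -158.4]
force: [1.2, -0.4, 0.0]
opening: 0.0602
```

```bash
python3 -m inch '[{"ax":0,"ay":0,"az":0,"dx":-42,"dy":42,"dz":10,"fingers":50},{"ax":0,"ay":0,"az":0,"dx":-84,"dy":84,"dz":20,"fingers":50},{"ax":0,"ay":0,"az":0,"dx":-126,"dy":126,"dz":40,"fingers":50},{"ax":0,"ay":0,"az":0,"dx":-166,"dy":166,"dz":60,"fingers":50},{"ax":0,"ay":0,"az":0,"dx":-176,"dy":168,"dz":66,"fingers":50},{"ax":0,"ay":0,"az":0,"dx":-176,"dy":168,"dz":66,"fingers":50}]'
python3 - <<'E'
from plant import *
from h import *
for n in ["top","side"]:
    s=snapshot(n); pickle.dump(s,open(f"pics/{n}1.pkl","wb"))
    cv2.imwrite(f"pics/{n}1.png",s["image"][:,:,::-1])
    print(n,proj(s,[get_obs()["tool_pos"]]),proj(s,[[.5357,.0227,.062]]))
print(get_obs()["tool_pos"],get_obs()["orientation"])
crop(load("side1"),"sj1",185,140,305,260,6);crop(load("top1"),"tj1",215,110,345,240,6)
E
```

```text
clock: 2.75
tool_pos: [0.5355, 0.0222, 0.1195]
orientation: [-180.0, -0.1, -158.3]
force: [0.0, -0.9, 0.3]
opening: 0.05
top [[275.94162789 190.26660758]] [[275.57437454 195.05567192]]
side [[254.12704781 194.90008497]] [[254.54684147 214.99807589]]
[0.53522924 0.02115191 0.12039357] [-1.79996563e+02 -2.63715154e-03 -1.58431791e+02]
```

View pics/sj1.png

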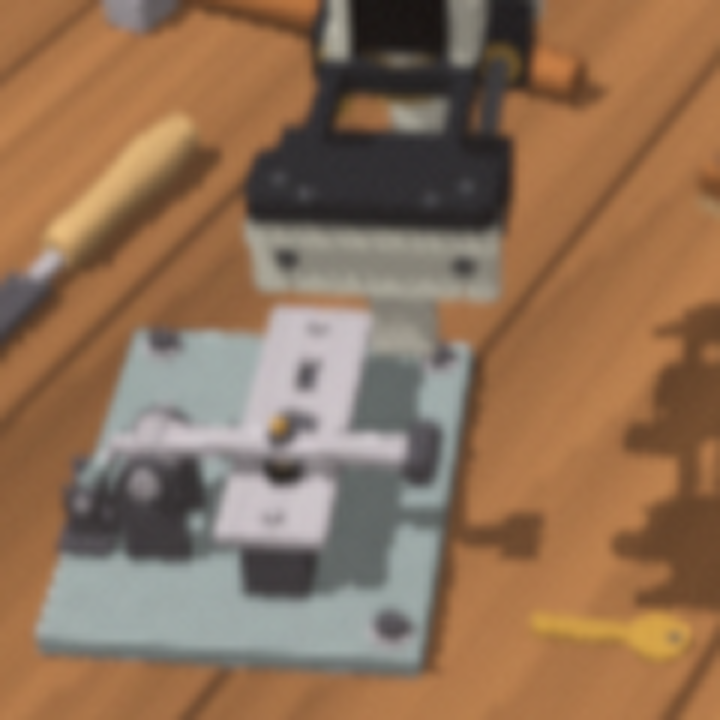

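View pics/top1.png

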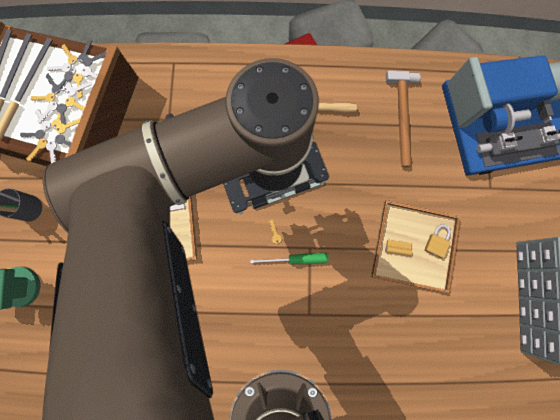

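```bash
python3 - <<'E'
from h import *
s=load("side1"); 
p=np.array([.5357,.0227,.1200]);a=np.radians(-158.4);tx=np.array([np.cos(a),np.sin(a),0]);ty=np.array([np.cos(a-np.pi/2),np.sin(a-np.pi/2),0])
for o in (25,40):
  u=proj(s,[p+ty*o/1000-tx*.0095,p+ty*o/1000+tx*.0095]); print(o,((u-[185,140]+.5)*6).round())
E
python3 -m inch '[{"ax":0,"ay":0,"az":0,"dx":0,"dy":0,"dz":30,"fingers":50},{"ax":0,"ay":0,"az":0,"dx":0,"dy":0,"dz":60,"fingers":50},{"ax":0,"ay":0,"az":0,"dx":0,"dy":0,"dz":76,"fingers":50},{"ax":0,"ay":0,"az":0,"dx":0,"dy":0,"dz":76,"fingers":40}]'
python3 - <<'E'
from plant import *
from h import *
s=snapshot("side"); pickle.dump(s,open(f"pics/side2.pkl","wb"))
crop(s,"sj2",185,140,305,260,6)
print(get_obs())
E
```

```text
25 [[380. 377.]
 [433. 380.]]
40 [[375. 404.]
 [428. 407.]]
clock: 3.35
tool_pos: [0.5346, 0.0205, 0.0438]
orientation: [-180.0, -0.1, -158.5]
force: [0.4, -1.1, -0.4]
opening: 0.0448
{'clock': 3.4, 'joint_pos': array([ 2.32255673e+01,  1.69718423e+01, -2.85838403e+01,  1.49930129e-02,
       -4.44337737e+01, -9.16949841e+01]), 'qvel': array([ 0.3775285 , -0.73535999,  1.08405341,  0.19722382, -0.20318962,
       -0.04017636]), 'tau': array([-4.24525130e-02, -4.45261002e+01,  2.09647107e+01,  4.97107118e+00,
        4.34397507e-04,  2.46998927e-03]), 'tool_pos': array([0.53545517, 0.0209855 , 0.04471492]), 'orientation': array([-1.79989818e+02,  1.08486832e-02, -1.58458711e+02]), 'force': array([-0.17941593,  0.5188747 , -0.57704193]), 'moment': array([ 0.01716464, -0.04478426, -0.01514475]), 'opening': 0.04224750520812864}
```

View pics/sj2.png

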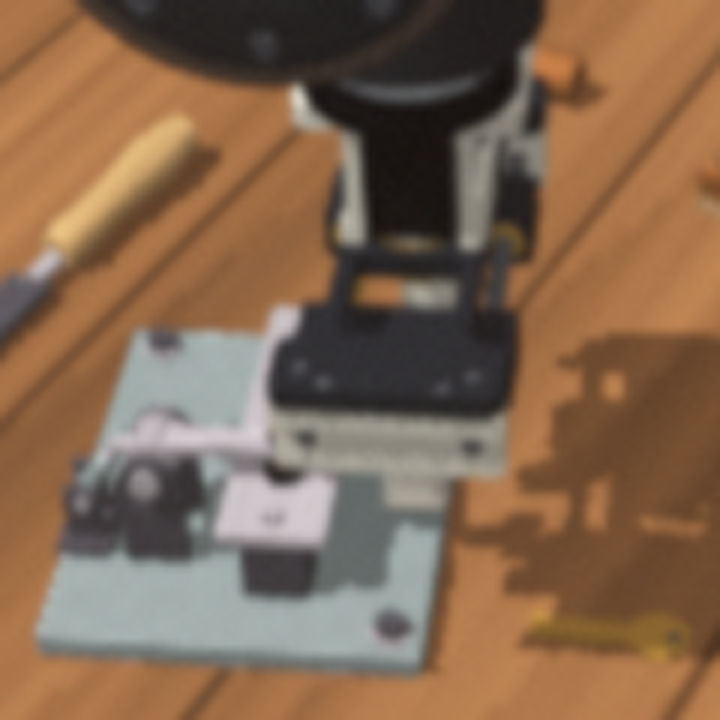

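```bash
python3 -m inch '[{"ax":0,"ay":0,"az":0,"dx":0,"dy":0,"dz":0,"fingers":31},{"ax":0,"ay":0,"az":0,"dx":0,"dy":0,"dz":0,"fingers":29},{"ax":0,"ay":0,"az":0,"dx":0,"dy":0,"dz":0,"fingers":27}]'
```

```text
clock: 3.78
tool_pos: [0.5358, 0.0221, 0.0446]
orientation: [180.0, 0.1, -158.4]
force: [-0.1, -0.7, -0.3]
opening: 0.0273
```

```bash
python3 -m inch '[{"ax":0,"ay":0,"az":0,"dx":0,"dy":0,"dz":0,"fingers":22},{"ax":0,"ay":0,"az":0,"dx":0,"dy":0,"dz":0,"fingers":22}]'; python3 -m inch '[{"ax":0,"ay":0,"az":0,"dx":-0.8,"dy":0,"dz":-9,"fingers":22},{"ax":0,"ay":0,"az":0,"dx":-2.6,"dy":0,"dz":-18,"fingers":22}]'
```

```text
clock: 4.03
tool_pos: [0.5357, 0.0222, 0.0444]
orientation: [-180.0, 0.0, -158.4]
force: [-1.0, 1.6, 3.5]
opening: 0.0244
clock: 4.28
tool_pos: [0.5386, 0.0234, 0.0625]
orientation: [180.0, 0.0, -158.4]
force: [4.7, 1.6, -7.5]
opening: 0.0242
```

```bash
python3 -m inch '[{"ax":0,"ay":0,"az":0,"dx":-2.6,"dy":0,"dz":-9,"fingers":22},{"ax":0,"ay":0,"az":0,"dx":-5.8,"dy":0,"dz":-17.4,"fingers":22},{"ax":0,"ay":0,"az":0,"dx":-10,"dy":0,"dz":-25.8,"fingers":22},{"ax":0,"ay":0,"az":0,"dx":-14.5,"dy":0,"dz":-33.6,"fingers":22},{"ax":0,"ay":0,"az":0,"dx":-25.8,"dy":0,"dz":-48,"fingers":22},{"ax":0,"ay":0,"az":0,"dx":-39.5,"dy":0,"dz":-60.2,"fingers":22}]'
```

```text
clock: 5.03
tool_pos: [0.5752, 0.0379, 0.1225]
orientation: [180.0, 0.0, -158.4]
force: [8.9, 1.3, -13.2]
opening: 0.0227
```

Run:
```python
from plant import *
from h import *
s=snapshot("side"); pickle.dump(s,open(f"pics/side3.pkl","wb"))
crop(s,"sj3",185,120,305,260,5)
print(get_obs()["force"],get_obs()["moment"])
```

```text
[ 5.70912645  3.02658476 -2.30606703] [ 0.93886385 -1.22049489 -0.01844533]
```

View pics/sj3.png

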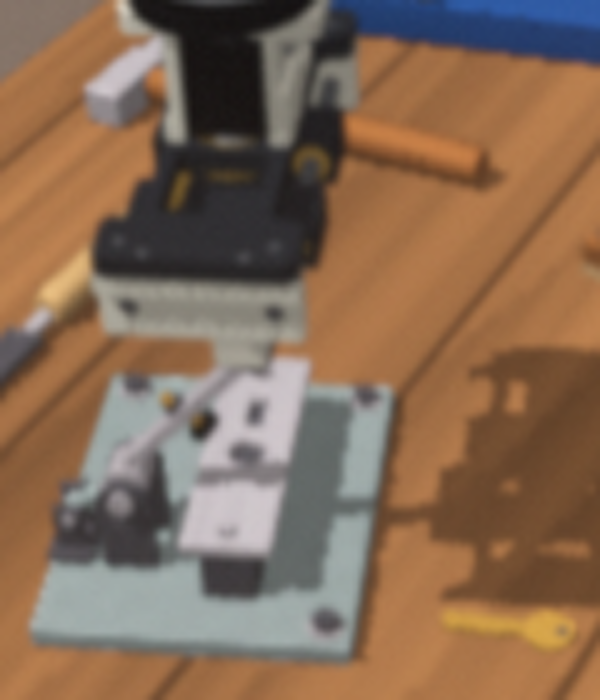

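```bash
python3 -m inch '[{"ax":0,"ay":0,"az":0,"dx":-6,"dy":0,"dz":-4.2,"fingers":22},{"ax":0,"ay":0,"az":0,"dx":-12.3,"dy":0,"dz":-7.9,"fingers":22},{"ax":0,"ay":0,"az":0,"dx":-18,"dy":0,"dz":-10.9,"fingers":22},{"ax":0,"ay":0,"az":0,"dx":-24,"dy":0,"dz":-13.4,"fingers":22}]'
python3 - <<'E'
from plant import *
from h import *
s=snapshot("side"); pickle.dump(s,open(f"pics/side4.pkl","wb"))
crop(s,"sj4",185,120,305,260,5)
E
```

```text
clock: 5.58
tool_pos: [0.5971, 0.0464, 0.1363]
orientation: [-180.0, -0.0, -158.4]
force: [0.5, 1.1, 0.5]
opening: 0.0221
```

View pics/sj4.png

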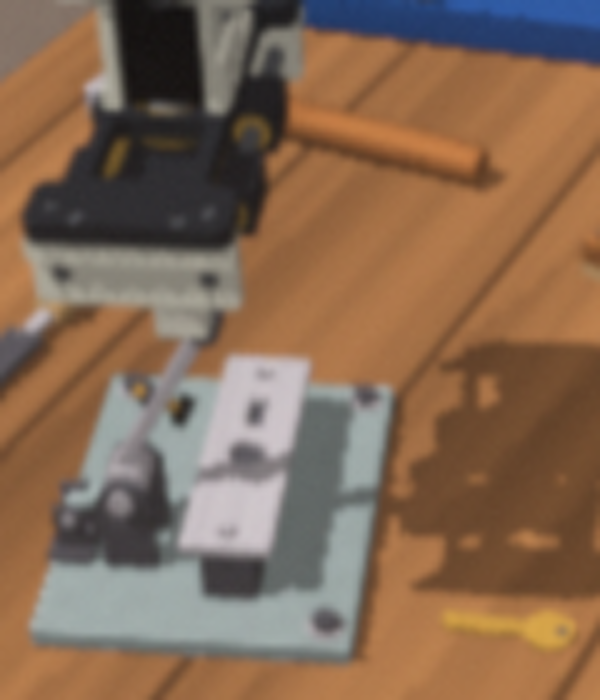

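```bash
python3 -m inch '[{"ax":0,"ay":0,"az":0,"dx":0,"dy":0,"dz":0,"fingers":70},{"ax":0,"ay":0,"az":0,"dx":0,"dy":0,"dz":0,"fingers":70},{"ax":0,"ay":0,"az":0,"dx":0,"dy":0,"dz":0,"fingers":70},{"ax":0,"ay":0,"az":0,"dx":0,"dy":0,"dz":0,"fingers":70}]'
python3 - <<'E'
from plant import *
from h import *
s=snapshot("side"); pickle.dump(s,open(f"pics/side5.pkl","wb"))
crop(s,"sj5",185,120,305,260,5)
E
```

```text
clock: 6.12
tool_pos: [0.5968, 0.0462, 0.1356]
orientation: [-180.0, -0.0, -158.4]
force: [-1.0, -0.4, -0.2]
opening: 0.0567
```

View pics/sj5.png

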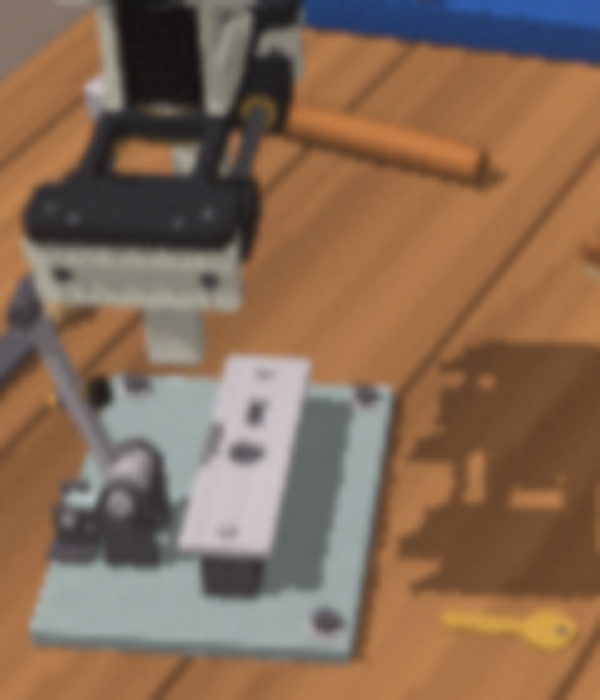

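The finger is standing past upright (crop (60,370)). Next I rotate 90° over the plate's free half.

```bash
python3 -m inch '[{"ax":0,"ay":0,"az":0,"dx":0,"dy":0,"dz":-40,"fingers":70},{"ax":0,"ay":0,"az":-10,"dx":6,"dy":-20,"dz":-45,"fingers":70},{"ax":0,"ay":0,"az":-20,"dx":10.5,"dy":-45,"dz":-45,"fingers":70},{"ax":0,"ay":0,"az":-30,"dx":10.5,"dy":-60,"dz":-45,"fingers":70},{"ax":0,"ay":0,"az":-40,"dx":10.5,"dy":-60,"dz":-45,"fingers":70},{"ax":0,"ay":0,"az":-50,"dx":10.5,"dy":-60,"dz":-45,"fingers":70},{"ax":0,"ay":0,"az":-60,"dx":10.5,"dy":-60,"dz":-45,"fingers":70},{"ax":0,"ay":0,"az":-70,"dx":10.5,"dy":-60,"dz":-45,"fingers":70}]'
python3 -m inch '[{"ax":0,"ay":0,"az":-10,"dx":0,"dy":0,"dz":0,"fingers":64},{"ax":0,"ay":0,"az":-20,"dx":0,"dy":0,"dz":0,"fingers":64},{"ax":0,"ay":0,"az":-20,"dx":0,"dy":0,"dz":0,"fingers":64}]'
python3 - <<'E'
from plant import *
o=get_obs(); print(o["tool_pos"],o["orientation"],o["joint_pos"])
E
```

```text
clock: 7.18
tool_pos: [0.6092, -0.0134, 0.1806]
orientation: [180.0, -0.0, -88.1]
force: [0.8, -0.5, -0.3]
opening: 0.0702
clock: 7.55
tool_pos: [0.6093, -0.0133, 0.1806]
orientation: [180.0, 0.0, -68.5]
force: [-0.8, -0.6, 0.5]
opening: 0.0645
[ 0.60926148 -0.01329474  0.18062182] [ 1.79990843e+02  1.19593409e-03 -6.84538084e+01] [ 1.70942740e+01  1.54287879e+01 -1.00671157e+01 -5.33433466e-04
 -6.45133188e+01  4.45214724e+00]
```

```bash
python3 -m inch '[{"ax":0,"ay":0,"az":0,"dx":3,"dy":0,"dz":50,"fingers":64},{"ax":0,"ay":0,"az":0,"dx":3,"dy":0,"dz":100,"fingers":64},{"ax":0,"ay":0,"az":0,"dx":3,"dy":0,"dz":121,"fingers":60},{"ax":0,"ay":0,"az":0,"dx":3,"dy":0,"dz":121,"fingers":60}]'
python3 - <<'E'
from plant import *
from h import *
s=snapshot("side"); pickle.dump(s,open(f"pics/side6.pkl","wb"))
crop(s,"sj6",185,120,305,260,5)
p=get_obs()["tool_pos"];a=np.radians(get_obs()["orientation"][2]);ty=np.array([np.cos(a-np.pi/2),np.sin(a-np.pi/2),0]); print(p)
for o in (-30,0,30): print(((proj(s,[p+ty*o/1000])-[185,120]+.5)*5).round())
E
```

```text
clock: 8.05
tool_pos: [0.6091, -0.0164, 0.0578]
orientation: [179.8, 0.0, -68.6]
force: [0.2, 0.5, -0.6]
opening: 0.0603
[ 0.61038578 -0.01620858  0.05949922]
[[193. 386.]]
[[253. 389.]]
[[314. 392.]]
```

View pics/sj6.png

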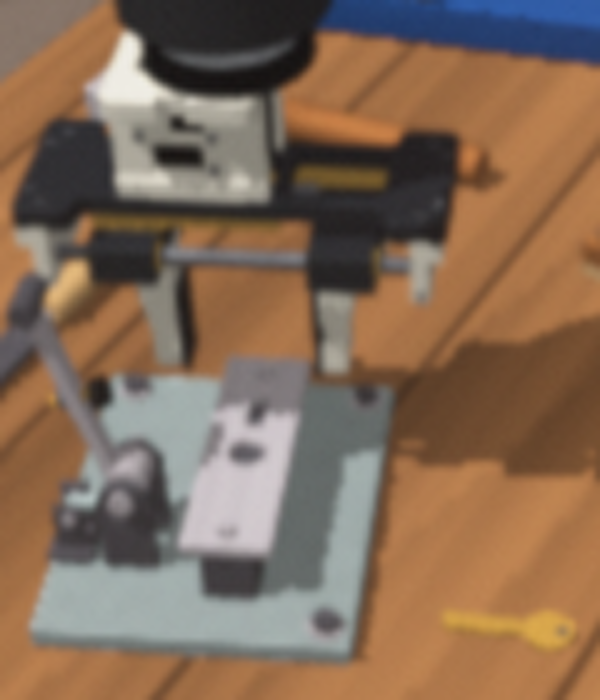

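Run:
```python
from h import *
def chk(n,p,yaw,off,x0,y0,k,os):
    s=load(n);p=np.array(p);a=np.radians(yaw);tx=np.array([np.cos(a),np.sin(a),0]);ty=np.array([np.cos(a-np.pi/2),np.sin(a-np.pi/2),0])
    for o in os:
        for z in (0,.01,.02):
            u=proj(s,[p+ty*o/1000+tx*e/1000+[0,0,z] for e in (-9.5,9.5)]);print(n,o,z,((u-[x0,y0]+.5)*k).round().tolist())
chk("side4",(.5971,.0464,.1363),-158.4,0,185,120,5,(11,21))
chk("side5",(.5968,.0462,.1356),-158.4,0,185,120,5,(28,38))
chk("side6",(.6098,-.0163,.0586),-68.6,0,185,120,5,(-30,-40,30,40))
```

```text
side4 11 0 [[170.0, 357.0], [213.0, 359.0]]
side4 11 0.01 [[168.0, 339.0], [211.0, 341.0]]
side4 11 0.02 [[165.0, 321.0], [209.0, 323.0]]
side4 21 0 [[165.0, 372.0], [209.0, 374.0]]
side4 21 0.01 [[163.0, 353.0], [207.0, 355.0]]
side4 21 0.02 [[161.0, 335.0], [205.0, 337.0]]
side5 28 0 [[163.0, 383.0], [207.0, 385.0]]
side5 28 0.01 [[161.0, 365.0], [205.0, 367.0]]
side5 28 0.02 [[159.0, 346.0], [203.0, 348.0]]
side5 38 0 [[159.0, 398.0], [203.0, 400.0]]
side5 38 0.01 [[157.0, 379.0], [201.0, 381.0]]
side5 38 0.02 [[154.0, 361.0], [199.0, 363.0]]
side6 -30 0 [[190.0, 400.0], [197.0, 375.0]]
side6 -30 0.01 [[189.0, 384.0], [196.0, 359.0]]
side6 -30 0.02 [[187.0, 368.0], [194.0, 343.0]]
side6 -40 0 [[170.0, 399.0], [177.0, 374.0]]
side6 -40 0.01 [[168.0, 383.0], [175.0, 359.0]]
side6 -40 0.02 [[166.0, 367.0], [174.0, 342.0]]
side6 30 0 [[313.0, 406.0], [318.0, 381.0]]
side6 30 0.01 [[312.0, 390.0], [317.0, 365.0]]
side6 30 0.02 [[311.0, 374.0], [316.0, 349.0]]
side6 40 0 [[334.0, 407.0], [338.0, 382.0]]
side6 40 0.01 [[333.0, 391.0], [338.0, 366.0]]
side6 40 0.02 [[332.0, 375.0], [337.0, 350.0]]
```

Run:
```python
from h import *
crop(load("side6"),"c6",205,160,265,210,12); crop(load("side5"),"c5",185,165,245,205,12)
```

```text
(no output)
```

View pics/c6.png

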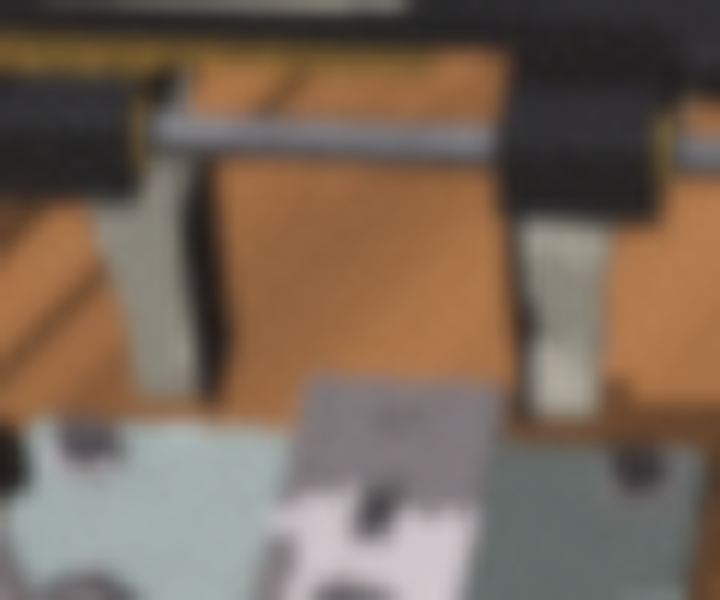

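View pics/c5.png

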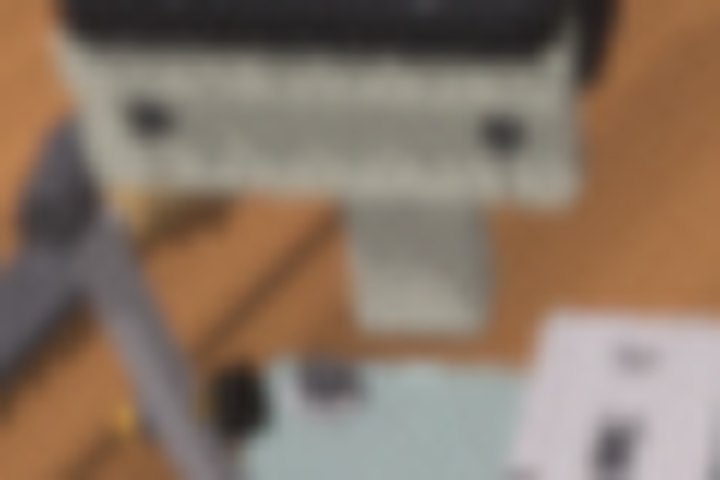

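```bash
python3 -m inch '[{"ax":0,"ay":0,"az":0,"dx":0,"dy":0,"dz":10,"fingers":60},{"ax":0,"ay":0,"az":0,"dx":0,"dy":0,"dz":19,"fingers":50},{"ax":0,"ay":0,"az":0,"dx":0,"dy":0,"dz":19,"fingers":46},{"ax":0,"ay":0,"az":0,"dx":0,"dy":0,"dz":19,"fingers":44},{"ax":0,"ay":0,"az":0,"dx":0,"dy":0,"dz":19,"fingers":43}]'
python3 - <<'E'
from plant import *
from h import *
s=snapshot("side"); pickle.dump(s,open(f"pics/side7.pkl","wb"))
crop(s,"c7",195,160,275,220,9)
E
```

```text
clock: 8.72
tool_pos: [0.6107, -0.016, 0.041]
orientation: [-180.0, -0.0, -68.4]
force: [0.3, 0.1, -0.6]
opening: 0.0434
```

View pics/c7.png

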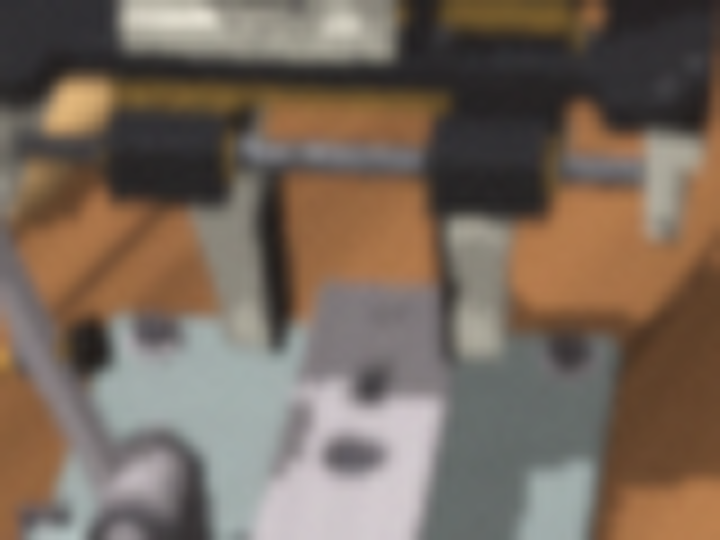

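```bash
python3 -m inch '[{"ax":0,"ay":0,"az":0,"dx":0,"dy":0,"dz":0,"fingers":41},{"ax":0,"ay":0,"az":0,"dx":0,"dy":0,"dz":0,"fingers":39},{"ax":0,"ay":0,"az":0,"dx":0,"dy":0,"dz":0,"fingers":39}]'
```

```text
clock: 9.15
tool_pos: [0.6105, -0.016, 0.0407]
orientation: [-180.0, 0.0, -68.4]
force: [-1.2, 1.0, -0.2]
opening: 0.0394
```

```bash
python3 -m inch '[{"ax":0,"ay":0,"az":0,"dx":0,"dy":0,"dz":0,"fingers":35},{"ax":0,"ay":0,"az":0,"dx":0,"dy":0,"dz":0,"fingers":33}]'
python3 - <<'E'
from plant import *
from h import *
s=snapshot("side"); pickle.dump(s,open(f"pics/side8.pkl","wb"))
crop(s,"c8",195,160,275,220,9)
E
```

```text
clock: 9.4
tool_pos: [0.6104, -0.0161, 0.0406]
orientation: [180.0, 0.0, -68.4]
force: [-0.7, -0.0, 0.5]
opening: 0.0339
```

View pics/c8.png

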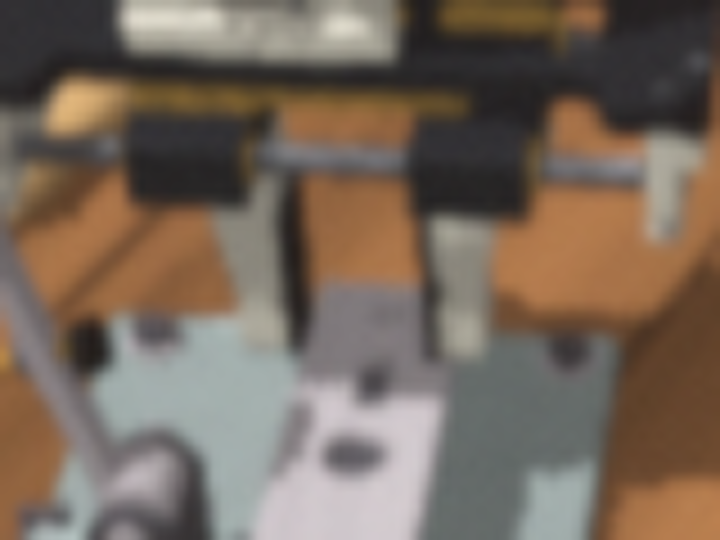

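```bash
python3 - <<'E'
from h import *
s=load("side8");a=np.radians(-68.4);tx=np.array([np.cos(a),np.sin(a),0]);ty=np.array([np.cos(a-np.pi/2),np.sin(a-np.pi/2),0])
p=np.array([.6104,-.0161,.0406])
for z in (.012,.016,.02):
  for o in (-31,-17,17,31): print(z,o,[((proj(s,[p+ty*o/1000+tx*e+[0,0,z]])[0]-[195,160]+.5)*9).round().tolist() for e in (-.0095,.0095)])
E
python3 -m inch '[{"ax":0,"ay":0,"az":0,"dx":0,"dy":0,"dz":2,"fingers":34},{"ax":0,"ay":0,"az":0,"dx":0,"dy":0,"dz":4,"fingers":34}]'
python3 -m inch '[{"ax":0,"ay":0,"az":0,"dx":0,"dy":0,"dz":1,"fingers":34}]'
python3 -m inch '[{"ax":0,"ay":0,"az":0,"dx":0,"dy":0,"dz":1,"fingers":34}]'
```

```text
0.012 -31 [[249.0, 377.0], [261.0, 333.0]]
0.012 -17 [[300.0, 379.0], [311.0, 335.0]]
0.012 17 [[424.0, 385.0], [434.0, 341.0]]
0.012 31 [[476.0, 388.0], [485.0, 343.0]]
0.016 -31 [[247.0, 365.0], [260.0, 321.0]]
0.016 -17 [[299.0, 368.0], [310.0, 324.0]]
0.016 17 [[424.0, 374.0], [433.0, 330.0]]
0.016 31 [[475.0, 376.0], [484.0, 332.0]]
0.02 -31 [[246.0, 354.0], [259.0, 310.0]]
0.02 -17 [[297.0, 356.0], [309.0, 312.0]]
0.02 17 [[423.0, 362.0], [433.0, 318.0]]
0.02 31 [[474.0, 365.0], [484.0, 321.0]]
clock: 9.7
tool_pos: [0.6104, -0.0161, 0.0365]
orientation: [180.0, 0.0, -68.4]
force: [0.1, 0.1, 0.2]
opening: 0.0341
clock: 9.82
tool_pos: [0.6103, -0.0161, 0.0354]
orientation: [180.0, 0.0, -68.4]
force: [-0.3, 0.1, 0.2]
opening: 0.0342
clock: 9.95
tool_pos: [0.6104, -0.0161, 0.0346]
orientation: [180.0, 0.0, -68.4]
force: [0.4, 0.4, -0.3]
opening: 0.0342
```

```bash
python3 -m inch '[{"ax":0,"ay":0,"az":0,"dx":0,"dy":0,"dz":2,"fingers":34},{"ax":0,"ay":0,"az":0,"dx":0,"dy":0,"dz":4,"fingers":34}]'
for i in 1; do python3 -m inch '[{"ax":0,"ay":0,"az":0,"dx":0,"dy":0,"dz":1,"fingers":34}]'; done
python3 -m inch '[{"ax":0,"ay":0,"az":0,"dx":0,"dy":0,"dz":1,"fingers":34}]'
```

```text
clock: 10.2
tool_pos: [0.6105, -0.016, 0.0305]
orientation: [-180.0, 0.0, -68.4]
force: [0.7, -0.3, 0.9]
opening: 0.0344
clock: 10.32
tool_pos: [0.6104, -0.0161, 0.0295]
orientation: [180.0, 0.0, -68.4]
force: [0.6, -0.4, 0.4]
opening: 0.0344
clock: 10.45
tool_pos: [0.6104, -0.0161, 0.0286]
orientation: [180.0, 0.0, -68.4]
force: [0.0, -0.2, -0.1]
opening: 0.0341
```

```bash
python3 -m inch '[{"ax":0,"ay":0,"az":0,"dx":0,"dy":0,"dz":1,"fingers":34}]'
python3 -m inch '[{"ax":0,"ay":0,"az":0,"dx":0,"dy":0,"dz":1,"fingers":34}]'
```

```text
clock: 10.58
tool_pos: [0.6105, -0.016, 0.0276]
orientation: [-180.0, -0.0, -68.4]
force: [0.5, -0.2, -0.2]
opening: 0.0339
clock: 10.7
tool_pos: [0.6105, -0.0161, 0.0268]
orientation: [180.0, -0.0, -68.4]
force: [-4.2, 1.1, 9.4]
opening: 0.0342
```

Run:
```python
from plant import *
from h import *
print(get_obs()["force"])
s=snapshot("side"); pickle.dump(s,open(f"pics/side9.pkl","wb"))
crop(s,"c9",195,160,275,220,9)
```

```text
[-4.19122434  1.0634443   9.40972135]
```

View pics/c9.png

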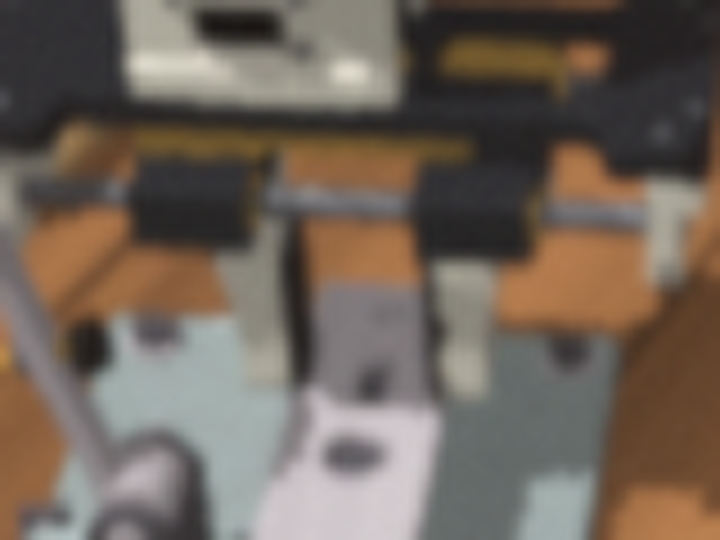

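```bash
python3 -m inch '[{"ax":0,"ay":0,"az":0,"dx":0,"dy":0,"dz":-7,"fingers":58},{"ax":0,"ay":0,"az":0,"dx":0,"dy":0,"dz":-7,"fingers":58},{"ax":0,"ay":0,"az":0,"dx":0,"dy":0,"dz":-7,"fingers":58},{"ax":0,"ay":0,"az":0,"dx":0,"dy":0,"dz":0,"fingers":56},{"ax":0,"ay":0,"az":0,"dx":0,"dy":0,"dz":8,"fingers":50},{"ax":0,"ay":0,"az":0,"dx":0,"dy":0,"dz":8,"fingers":46},{"ax":0,"ay":0,"az":0,"dx":0,"dy":0,"dz":8,"fingers":44}]'
python3 -m inch '[{"ax":0,"ay":0,"az":0,"dx":0,"dy":0,"dz":0,"fingers":43},{"ax":0,"ay":0,"az":0,"dx":0,"dy":0,"dz":0,"fingers":42.5}]'
```

```text
clock: 11.62
tool_pos: [0.6104, -0.0161, 0.0184]
orientation: [180.0, -0.0, -68.4]
force: [0.1, -0.8, 0.6]
opening: 0.0445
clock: 11.88
tool_pos: [0.6106, -0.016, 0.0189]
orientation: [-180.0, -0.0, -68.4]
force: [-0.6, -0.3, -0.1]
opening: 0.0423
```

```bash
python3 -m inch '[{"ax":0,"ay":0,"az":0,"dx":0,"dy":0,"dz":0,"fingers":41},{"ax":0,"ay":0,"az":0,"dx":0,"dy":0,"dz":0,"fingers":39},{"ax":0,"ay":0,"az":0,"dx":0,"dy":0,"dz":0,"fingers":37}]'
python3 - <<'E'
from plant import *
from h import *
print(get_obs()["force"])
s=snapshot("side"); pickle.dump(s,open(f"pics/side10.pkl","wb"))
crop(s,"c10",195,160,275,220,9)
E
```

```text
clock: 12.25
tool_pos: [0.6106, -0.016, 0.0188]
orientation: [-180.0, -0.0, -68.4]
force: [1.2, -0.8, 0.8]
opening: 0.0415
[ 1.15708982 -0.82413671  0.83377436]
```

View pics/c10.png

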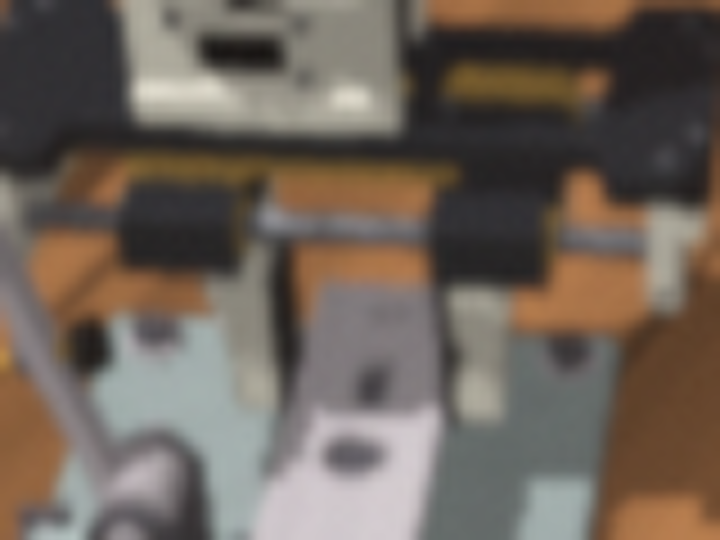

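```bash
python3 -m inch '[{"ax":0,"ay":0,"az":0,"dx":0,"dy":0,"dz":0,"fingers":30},{"ax":0,"ay":0,"az":0,"dx":0,"dy":0,"dz":-3,"fingers":30},{"ax":0,"ay":0,"az":0,"dx":0,"dy":0,"dz":-6,"fingers":30},{"ax":0,"ay":0,"az":0,"dx":0,"dy":0,"dz":-9,"fingers":30},{"ax":0,"ay":0,"az":0,"dx":0,"dy":0,"dz":-12,"fingers":30},{"ax":0,"ay":0,"az":0,"dx":0,"dy":0,"dz":-16,"fingers":30}]'
python3 - <<'E'
from plant import *
from h import *
print(get_obs()["force"],get_obs()["moment"])
s=snapshot("side"); pickle.dump(s,open(f"pics/side11.pkl","wb"))
crop(s,"c11",185,150,285,240,8)
E
```

```text
clock: 13.05
tool_pos: [0.6104, -0.016, 0.0348]
orientation: [180.0, 0.0, -68.4]
force: [-0.3, 0.2, -1.4]
opening: 0.0413
[-0.32570017  0.1937907  -1.39158302] [-0.03111027  0.08486868  0.03076028]
```

View pics/c11.png

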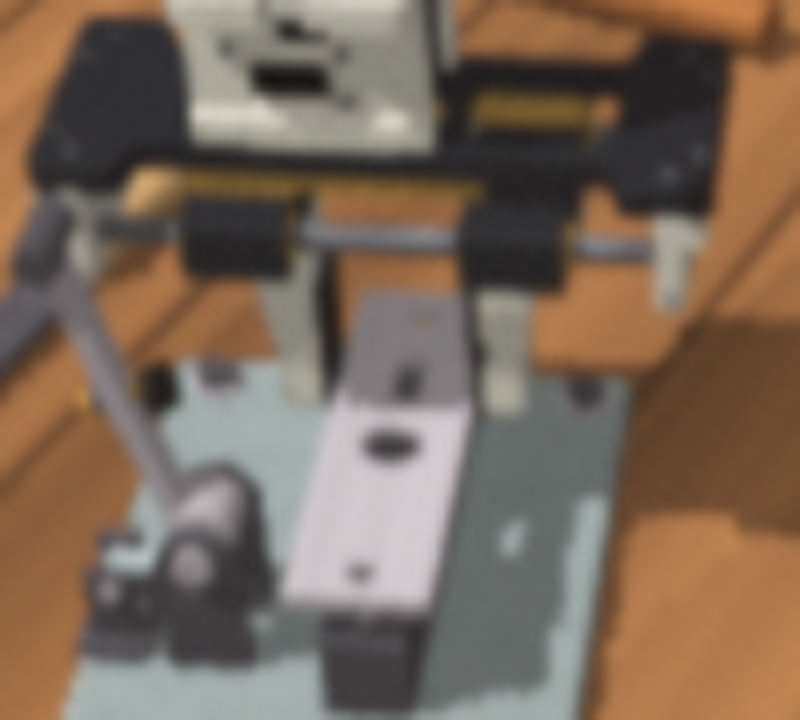

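```bash
python3 -m inch '[{"ax":0,"ay":0,"az":0,"dx":0,"dy":0,"dz":-20,"fingers":30},{"ax":0,"ay":0,"az":0,"dx":0,"dy":0,"dz":-50,"fingers":30},{"ax":0,"ay":0,"az":0,"dx":0,"dy":0,"dz":-85,"fingers":30},{"ax":0,"ay":0,"az":0,"dx":0,"dy":0,"dz":-115,"fingers":30},{"ax":0,"ay":0,"az":0,"dx":-10,"dy":2,"dz":-125,"fingers":30},{"ax":0,"ay":0,"az":2,"dx":-35,"dy":6,"dz":-125,"fingers":30},{"ax":0,"ay":0,"az":4,"dx":-70,"dy":11,"dz":-125,"fingers":30},{"ax":0,"ay":0,"az":6,"dx":-110,"dy":17,"dz":-125,"fingers":30}]'
python3 -m inch '[{"ax":0,"ay":0,"az":1,"dx":-40,"dy":2,"dz":0,"fingers":30},{"ax":0,"ay":0,"az":2,"dx":-80,"dy":5,"dz":0,"fingers":30},{"ax":0,"ay":0,"az":3,"dx":-120,"dy":7,"dz":0,"fingers":30},{"ax":0,"ay":0,"az":4,"dx":-160,"dy":9,"dz":0,"fingers":30},{"ax":0,"ay":0,"az":5,"dx":-195,"dy":11,"dz":0,"fingers":30},{"ax":0,"ay":0,"az":6,"dx":-215,"dy":12,"dz":0,"fingers":30},{"ax":0,"ay":0,"az":6.6,"dx":-225,"dy":12,"dz":0,"fingers":30},{"ax":0,"ay":0,"az":6.6,"dx":-228,"dy":12,"dz":0,"fingers":30}]'
```

```text
clock: 14.1
tool_pos: [0.5526, 0.0807, 0.1584]
orientation: [179.9, 0.0, -74.5]
force: [0.7, 0.8, -2.6]
opening: 0.0411
clock: 15.1
tool_pos: [0.4806, 0.2964, 0.159]
orientation: [179.9, -0.0, -81.0]
force: [0.2, 0.3, -1.8]
opening: 0.0414
```

```bash
python3 -m inch '[{"ax":0,"ay":0,"az":0,"dx":0,"dy":25,"dz":0,"fingers":30},{"ax":0,"ay":0,"az":0,"dx":1,"dy":45,"dz":30,"fingers":30},{"ax":0,"ay":0,"az":0,"dx":1,"dy":49.5,"dz":70,"fingers":30},{"ax":0,"ay":0,"az":0,"dx":1,"dy":49.5,"dz":115,"fingers":30},{"ax":0,"ay":0,"az":0,"dx":1,"dy":49.5,"dz":135,"fingers":30},{"ax":0,"ay":0,"az":0,"dx":1,"dy":49.5,"dz":135,"fingers":30}]'
python3 - <<'E'
from plant import *
from h import *
print(get_obs()["tool_pos"])
for n in ("side","top"):
    s=snapshot(n); pickle.dump(s,open(f"pics/{n}12.pkl","wb"))
crop(load("side12"),"c12",135,265,295,410,5);crop(load("top12"),"t12",100,160,220,280,5)
E
```

```text
clock: 15.85
tool_pos: [0.4318, 0.2858, 0.0232]
orientation: [179.8, -0.2, -81.0]
force: [-0.3, -0.8, -1.3]
opening: 0.0416
[0.43181304 0.28577415 0.02319521]
```

View pics/c12.png

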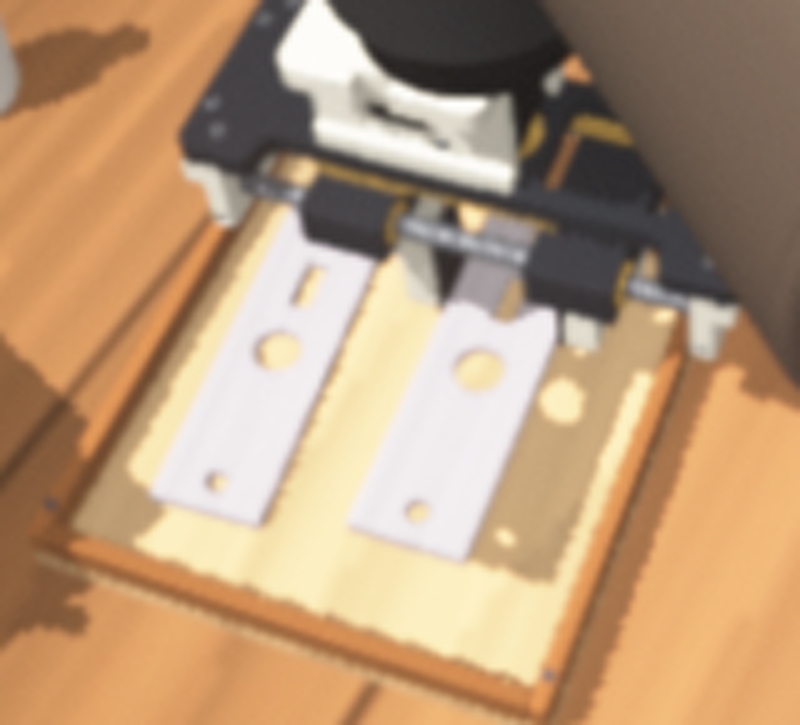

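View pics/t12.png

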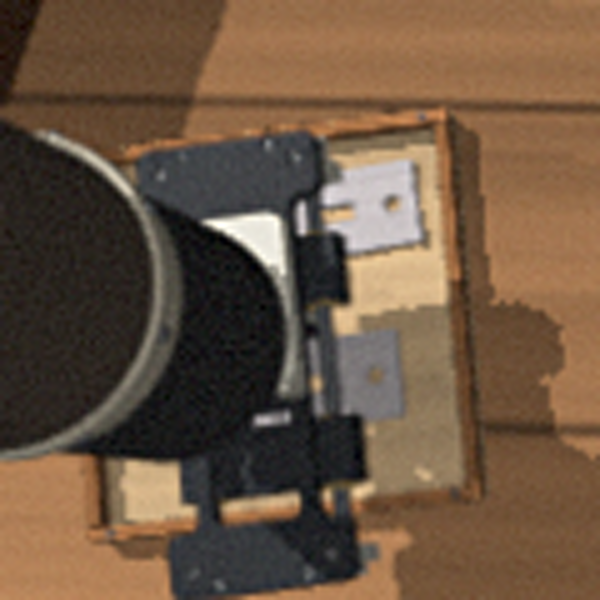

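```bash
python3 -m inch '[{"ax":0,"ay":0,"az":0,"dx":0,"dy":0,"dz":12,"fingers":30},{"ax":0,"ay":0,"az":0,"dx":0,"dy":0,"dz":22,"fingers":30},{"ax":0,"ay":0,"az":0,"dx":0,"dy":0,"dz":30,"fingers":30},{"ax":0,"ay":0,"az":0,"dx":0,"dy":0,"dz":34,"fingers":30}]'
python3 -m inch '[{"ax":0,"ay":0,"az":0,"dx":0,"dy":0,"dz":1.5,"fingers":30}]'
python3 -m inch '[{"ax":0,"ay":0,"az":0,"dx":0,"dy":0,"dz":1,"fingers":30}]'
```

```text
clock: 16.45
tool_pos: [0.4323, 0.2873, -0.01]
orientation: [180.0, -0.0, -81.0]
force: [0.1, 0.1, -1.6]
opening: 0.0416
clock: 16.58
tool_pos: [0.4324, 0.2875, -0.0112]
orientation: [180.0, -0.0, -81.0]
force: [-0.2, 0.5, -1.3]
opening: 0.0414
clock: 16.7
tool_pos: [0.4325, 0.2877, -0.0118]
orientation: [-180.0, 0.0, -81.0]
force: [0.1, 0.2, -1.4]
opening: 0.0415
```

```bash
python3 -m inch '[{"ax":0,"ay":0,"az":0,"dx":0,"dy":0,"dz":1,"fingers":30}]'
```

```text
clock: 16.82
tool_pos: [0.4326, 0.2878, -0.0127]
orientation: [-180.0, 0.0, -81.0]
force: [0.1, 0.5, -2.4]
opening: 0.0413
```

```bash
python3 -m inch '[{"ax":0,"ay":0,"az":0,"dx":0,"dy":0,"dz":1,"fingers":30},{"ax":0,"ay":0,"az":0,"dx":0,"dy":0,"dz":2,"fingers":30}]'
python3 -m inch '[{"ax":0,"ay":0,"az":0,"dx":0,"dy":0,"dz":0.7,"fingers":30},{"ax":0,"ay":0,"az":0,"dx":0,"dy":0,"dz":0.7,"fingers":30}]'
python3 - <<'E'
from plant import *
from h import *
print(get_obs()["force"],get_obs()["moment"])
s=snapshot("side"); pickle.dump(s,open("pics/side13.pkl","wb"))
crop(s,"c13",135,265,295,410,5)
E
```

```text
clock: 17.08
tool_pos: [0.4325, 0.2877, -0.0143]
orientation: [-180.0, 0.0, -81.0]
force: [-5.5, -2.0, 14.4]
opening: 0.0413
clock: 17.32
tool_pos: [0.4326, 0.2877, -0.0143]
orientation: [-180.0, 0.0, -81.0]
force: [-4.9, -2.3, 14.1]
opening: 0.0416
[-4.94196543 -2.29875236 14.13200343] [-0.79400216  1.96188184 -0.0069079 ]
```

View pics/c13.png

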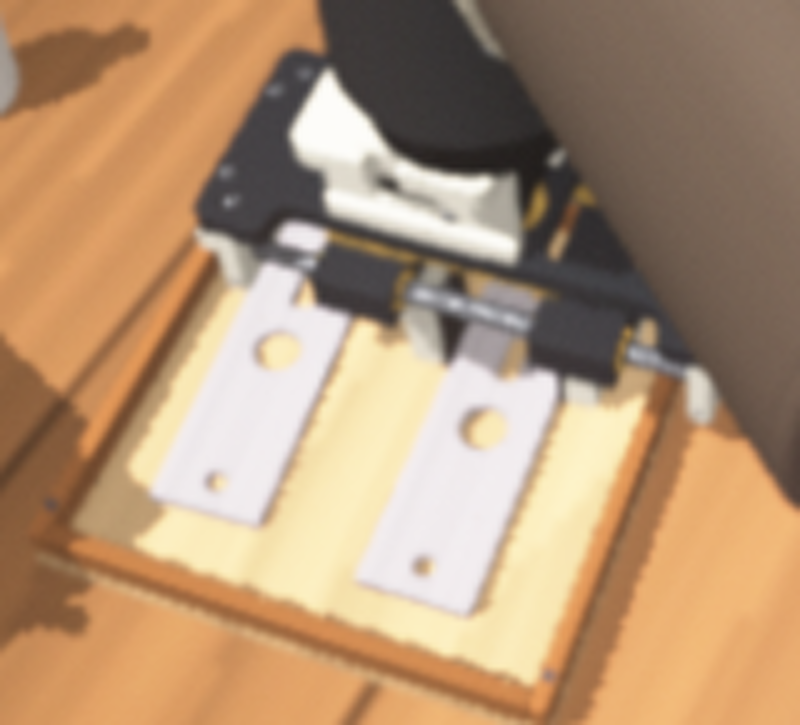

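```bash
python3 -m inch '[{"ax":0,"ay":0,"az":0,"dx":0,"dy":0,"dz":-1.5,"fingers":30}]'
python3 -m inch '[{"ax":0,"ay":0.8,"az":0,"dx":0,"dy":0,"dz":0,"fingers":30},{"ax":0,"ay":1.5,"az":0,"dx":0,"dy":0,"dz":0,"fingers":30}]'
python3 - <<'E'
from plant import *
from h import *
print(get_obs()["force"],get_obs()["moment"])
E
```

```text
clock: 17.5
tool_pos: [0.4325, 0.2877, -0.0136]
orientation: [-180.0, 0.0, -81.0]
force: [0.3, -0.6, -0.6]
opening: 0.0414
clock: 17.75
tool_pos: [0.4326, 0.2874, -0.014]
orientation: [180.0, -1.6, -81.0]
force: [1.0, -1.4, 2.8]
opening: 0.0411
[ 0.99932594 -1.37470128  2.80509382] [-0.79251175 -0.27648057 -0.02423352]
```

```bash
python3 -m inch '[{"ax":0,"ay":0,"az":0,"dx":0,"dy":0,"dz":0,"fingers":41.5},{"ax":0,"ay":0,"az":0,"dx":0,"dy":0,"dz":0,"fingers":42.5},{"ax":0,"ay":0,"az":0,"dx":0,"dy":0,"dz":0,"fingers":46},{"ax":0,"ay":0,"az":0,"dx":0,"dy":0,"dz":0,"fingers":50},{"ax":0,"ay":0,"az":0,"dx":0,"dy":0,"dz":0,"fingers":51}]'
python3 - <<'E'
from plant import *
from h import *
print(get_obs()["force"])
s=snapshot("side"); pickle.dump(s,open("pics/side14.pkl","wb"))
crop(s,"c14",135,265,295,410,5)
E
```

```text
clock: 18.38
tool_pos: [0.4325, 0.2878, -0.014]
orientation: [-180.0, -1.5, -81.0]
force: [1.4, 0.4, 1.4]
opening: 0.0505
[1.39244614 0.36984852 1.42216438]
```

View pics/c14.png

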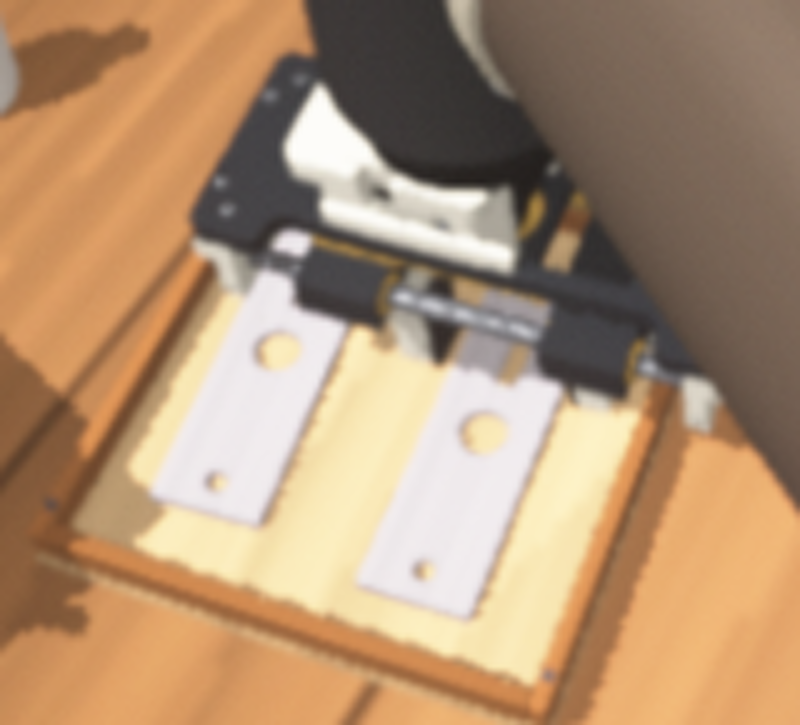

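```bash
python3 -m inch '[{"ax":0,"ay":-0.8,"az":0,"dx":0,"dy":0,"dz":-4,"fingers":51},{"ax":0,"ay":-1.5,"az":0,"dx":0,"dy":0,"dz":-15,"fingers":51},{"ax":0,"ay":-1.5,"az":0,"dx":0,"dy":0,"dz":-40,"fingers":52},{"ax":0,"ay":-1.5,"az":0,"dx":0,"dy":0,"dz":-80,"fingers":52},{"ax":0,"ay":-1.5,"az":0,"dx":0,"dy":0,"dz":-130,"fingers":52},{"ax":0,"ay":-1.5,"az":0,"dx":0,"dy":0,"dz":-180,"fingers":52},{"ax":0,"ay":-1.5,"az":0,"dx":20,"dy":-40,"dz":-210,"fingers":52},{"ax":0,"ay":-1.5,"az":0,"dx":60,"dy":-60,"dz":-210,"fingers":52}]'
python3 -m inch '[{"ax":0,"ay":0,"az":0,"dx":50,"dy":0,"dz":0,"fingers":52},{"ax":0,"ay":0,"az":0,"dx":100,"dy":0,"dz":0,"fingers":52},{"ax":0,"ay":0,"az":0,"dx":150,"dy":0,"dz":0,"fingers":52},{"ax":0,"ay":0,"az":0,"dx":200,"dy":0,"dz":0,"fingers":52},{"ax":0,"ay":0,"az":0,"dx":250,"dy":0,"dz":0,"fingers":52},{"ax":0,"ay":0,"az":0,"dx":300,"dy":0,"dz":0,"fingers":52},{"ax":0,"ay":0,"az":0,"dx":340,"dy":0,"dz":0,"fingers":52},{"ax":0,"ay":0,"az":0,"dx":340,"dy":0,"dz":0,"fingers":52}]'
python3 - <<'E'
from plant import *
from h import *
for n in ("side","top"):
    s=snapshot(n); pickle.dump(s,open(f"pics/{n}15.pkl","wb"))
    cv2.imwrite(f"pics/{n}15.png",s["image"][:,:,::-1])
crop(load("side15"),"c15",135,265,295,410,5)
E
```

```text
clock: 19.42
tool_pos: [0.5027, 0.2445, 0.2015]
orientation: [-179.7, 0.2, -80.9]
force: [0.9, -1.2, -0.9]
opening: 0.052
clock: 20.42
tool_pos: [0.5532, -0.095, 0.198]
orientation: [-180.0, 0.0, -81.2]
force: [-0.9, 1.1, 0.4]
opening: 0.0521
```

View pics/side15.png

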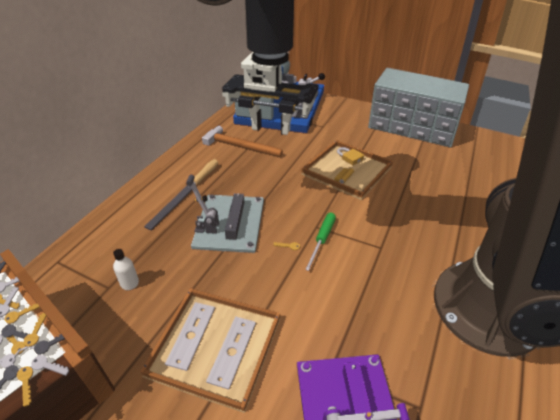

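View pics/c15.png

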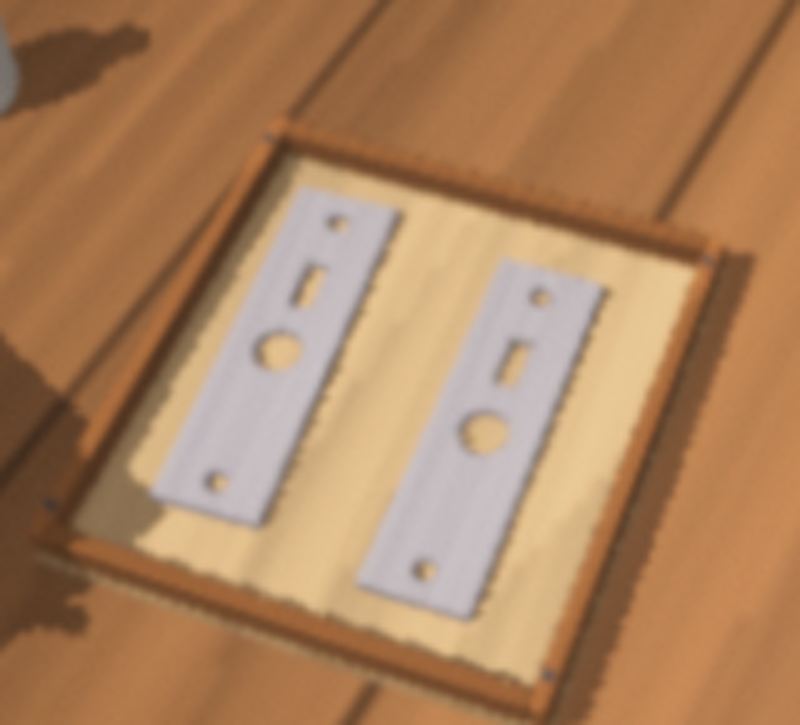

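View pics/top15.png

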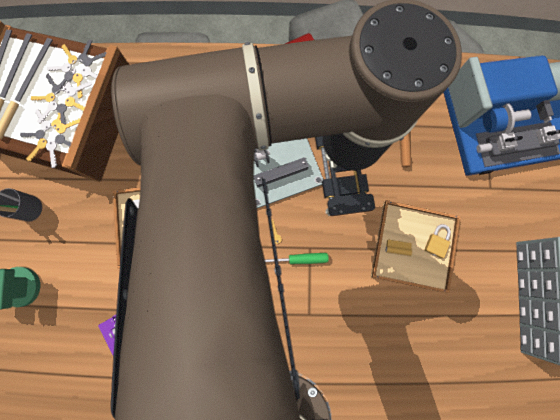

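The plate lies flat beside its mate, with the same face up and the key slot at the same end. The finger stands up at (196,195) in the side picture, and everything else is where it was. I'm handing in.

```bash
python3 -c "
from plant import *
print(close_job()); print(get_obs()['clock'])"
```

```text
the job is handed in; nothing more can be done
None
the job is handed in; nothing more can be done
```

The job is done and handed in at about 20.5 s of the 58 s allowed; `close_job()` reported no verdict.

- **Finger:** I pinched the cross grip and swung the finger up about 65°, past the snap point. Opening the jaws let it spring over, and it is still standing past upright in the last side picture.
- **Plate:** I gripped it by its long edges on the free half, lifted it straight off the pins and laid it in the empty half of the tray. The last side picture shows it flat beside its mate, the same face up and with its holes running the same way.
- **Other things:** The mate and the other things visible in the side picture look unmoved. In the last top picture the arm hides most of the plate's tray, so the final placing was checked from the side camera only.

**What disagreed:**
- **Fingertips:** They sit about 20 mm behind the stated TCP, shown first in the pictures and then by a light touch on the plate of about 9 N. Because of this the pads held the cross grip only near their tips, and the bar slipped partly out of the pads during the swing.
- **Setting down:** The tips touched the tray floor at about 14 N while the plate was still an estimated 2.7 mm above it. I tilted it 1.5° until force showed contact, most likely its far end on the floor, before opening. The other end still settled a millimetre or two.
- **Cameras:** The two cameras differed by about 3 mm in x, so I used the joint fit. No measurable side force showed as the jaws closed on the plate.

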